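# Tip a woodcut block onto its back and push it into the registration corner

### The arm

A 6-joint arm with a two-finger parallel gripper is mounted at the origin on the work surface. World frame = base frame: x ahead of the robot, y to its left, z up, the work surface at z = 0. Lengths are in mm, angles in rad, forces in N, time in s.
With the tool pointing down it reaches from about 400 to 825 mm from the base axis. Payload 7 kg.
Tool frame: the origin (TCP) lies at the very end of the fingers, on their centre line; the grasp point (between the pads) lies 19 mm behind it; z points along the fingers, y is the line along which they close (so a half turn about z gives the same grasp; the last joint's range is limited). The gripper opens to 88 mm and grips with 3 to 60 N. Pads are 19 mm wide; open, the fingers measure 130 mm over their backs; the gripper's body (78 mm by 193 mm) begins 47 mm behind the grasp point.
Start: joints at [1.524, 0.359, 0.012, 0, -1.224, -0.288], TCP at [221.8, 637.495, 226.561] pointing down, gripper open.
Joint ranges: [-3.07, 3.07], [-1.43, 2.12], [-1.02, 1.25], [-3.03, 1.67], [-3.05, -0], [-3.03, 3.03]. Speed limits (rad/s): [2.39, 2.39, 3.01, 3.14, 3.14, 3.14].

### API

Orientations are given as a unit quaternion [x, y, z, w].
In Python, from plant import bot gives the robot as it stands. Calls block until the motion is done:
- bot.move_ptp(position, orientation): joint-space move of the TCP to a pose.
- bot.line_to(position, velocity=150, ori=None): straight line of the TCP; ori=None keeps the orientation; velocity is the mean speed in mm/s.
- bot.move_joints(angles): joint-space move.
- bot.move_gripper(opening, force=None): finger opening in mm; force is the grip in N (None keeps the last); returns when the fingers have stopped.
- bot.pause(seconds).
- bot.solve_ik(position, orientation): joint angles nearest the present ones, or None.
- bot.read_state(): the state.
- bot.camera(name): name is "side" or "top"; returns the picture (420x560x3 uint8, red, green, blue); there is no depth.
- bot.get_calibration(name): a dict with "fx", "fy", "cx", "cy" (pixels), "view" (4x4, takes a point from world to camera coordinates). Camera axes: x right, y up, looking along -z (the intrinsics and any distortion apply to the point x, -y, -z); pixel columns grow to the right and rows downward; lengths in mm; the calibration is good to about 2 mm. A picture is of the moment at which its call begins. get_calibration takes no time and is no camera call.
A pose or a line that the arm cannot do raises bot.Unreachable and nothing moves.
- bot.close_job(): hands the job in; it is judged then, once.
The state is a dict: "t": time; "joint_pos": joint angles; "qvel": joint speeds; "tau": joint torques, N m; "tcp_pos": TCP position; "eef_rot": TCP orientation; "contact_force": force on the tool from outside, world axes, zero at the start; "moment": the same for the moment, N m; "width": finger opening in mm; "finger_force": force on a finger pad.
Only numpy, scipy, OpenCV 4.12 (cv2) and the standard library are available. Lean on these libraries where they do the work, as an engineer would, in place of code of your own. Each camera call takes 0.05 s, during which the arm holds its last target. There are 200 camera calls.

### The job

The carved woodcut block stands on its long edge on the registration board. With the fingertips alone, push it over backwards so that it lies flat with the dark carved side up, then push it along the board until it sits snug against both wooden stops in the corner, ready for printing. Do not pinch the block or pick it up, and leave the ink jar, the gouge and the pencil tin where they are.

Things in the scene. Friction and masses are not known exactly. Their poses are not given: they have to be found in the camera images.
- block: Loose woodcut block, 22 mm thick (x), 140 mm long (y), 90 mm high (z) as it stands on its long edge, about 0.17 kg. Origin: middle of the edge it stands on at the start. Its -x side is the dark-stained carved face with a pale leaf pattern, which looks roughly towards the robot; its +x side is the plain reddish-brown back. Lying on its back its +z points away from the robot.
- block_center (a point): Centre of the woodcut block, 45 mm from block along its +z. The block tips freely once pushed past its balance (under 2 N near its top); it has room to fall backwards clear of both stops.
- block_face (a point): Centre of the block's carved face, 11 mm from the block's centre.
- board: Registration board, fixed: plywood 300 x 300 mm, 12 mm thick, with two wooden stops 20 mm wide, 10 mm higher than its surface, in an L. Origin: centre of the underside; x roughly away from the robot, y to its left, z up. Far stop: inner face at board x = +100 mm, from y = -150 to +135. Left stop: inner face at y = +115 mm, from x = -150 to +100. Near and right sides are open.
- board_corner (a point): Inner corner where the two stops meet, at the height of the board's upper surface. The block lying snug in it, long side along the far stop, has its centre at board x = +55, y = +45 mm, 11 mm above the surface. Two white paper-pin tabs 4 mm high lie behind the far stop.
- ink_jar: White ink jar with a blue band and black lid, 53 mm diameter, 60 mm high, loose on the table beside the board. Origin: centre of its underside. Not to be disturbed.
- gouge: Carving gouge lying on the table beside the board: pale wooden handle 85 x 20 x 18 mm and a steel blade, about 150 mm long in all, along its x. Origin: under it, near the middle of its length. Not to be disturbed.
- pencil_tin: Cream pencil tin with coloured spots, 204 x 82 x 25 mm, long side along its x, lying beyond the far side of the board. Origin: centre of its underside. Not to be disturbed.

How it is judged (in metres and radians):
On the way:
1. the block has been pushed over and lies flat on the board, carved side up (angle between the x axis of block and the z axis of board, either way round below 0.05 rad and height (world z) of block_face between 0.031 and 0.037 m and height (world z) of block_center below 0.026 m), for 0.2 s.
At the end, for the whole second after the job is handed in: The block lies flat on the board with its carved side up (within 0.05 rad, not riding on a stop), its far long side against the far stop and its left end against the left stop, both within 3 mm and square within 0.03 rad, and it is at rest (all of step 1 and x of block_center in the frame of board between 0.052 and 0.058 m and y of block_center in the frame of board between 0.042 and 0.048 m and angle between the y axis of block and the y axis of board, either way round below 0.03 rad and linear speed of block below 0.01 m/s and angular speed of block below 0.1 rad/s); the robot touches nothing.
It fails at once if the block is lifted off the board (height (world z) of block_center above 0.072 m).
It fails at once if the block is pinched: more than 18 N from the fingers while it is not yet lying down (tipping it takes under 2 N) (contact force between the fingers and block above 18 N and height (world z) of block_center above 0.036 m).
It fails at once if the block falls onto its carved face (height (world z) of block_face below 0.02 m).
It fails at once if the ink jar is moved or tipped (distance of ink_jar from where it was at the start of the episode above 0.012 m or angle between ink_jar's own z axis and vertical above 0.2 rad).
It fails at once if the gouge or the pencil tin is moved (distance of any of gouge, pencil_tin from where it was at the start of the episode above 0.012 m).
It also fails if it takes over 67 s, if anything falls off the work surface, if the arm or the gripper's body presses on something with over 40 N, if the wrist force passes 120 N, or if a joint passes its speed limit or range.

## Working session

There is one attempt and no reset: what is moved stays moved. The work goes in short steps, each a Python script; the robot and the scene stay as the last script left them, time stands still between calls to the robot, and variables do not carry over. Pictures are saved under pics/ and viewed, at most 10 in all, crops included, and the job is handed in when it is done.

```bash
mkdir -p pics; ls
python3 - <<'E'
from plant import bot
import cv2
for n in("top","side"):
    im=bot.camera(n); cv2.imwrite(f"pics/{n}0.png",im[:,:,::-1]); print(bot.get_calibration(n))
print(bot.read_state())
E
```

```text
pics
{'fx': 518.5598574896684, 'fy': 518.5598574896684, 'cx': 286.6103944594256, 'cy': 208.65594845237655, 'view': array([[-8.49579376e-02, -9.96369668e-01, -5.44368116e-03,
         7.82450371e+01],
       [ 9.76260358e-01, -8.43332846e-02,  1.99508423e-01,
        -6.09539384e+02],
       [-1.99243225e-01,  1.16353740e-02,  9.79880990e-01,
        -1.15672204e+03],
       [ 0.00000000e+00,  0.00000000e+00,  0.00000000e+00,
         1.00000000e+00]])}
{'fx': 384.5122305655325, 'fy': 384.5122305655325, 'cx': 276.87107697669694, 'cy': 214.3455309226446, 'view': array([[ 8.87060701e-01, -4.61597767e-01,  7.12838900e-03,
        -5.35520167e+02],
       [ 2.87112819e-01,  5.63709817e-01,  7.74465927e-01,
        -2.54769119e+02],
       [-3.61510085e-01, -6.84951636e-01,  6.32575462e-01,
        -5.81376902e+02],
       [ 0.00000000e+00,  0.00000000e+00,  0.00000000e+00,
         1.00000000e+00]])}
{'t': 0.1, 'joint_pos': array([ 1.52409472e+00,  3.59291271e-01,  1.11530161e-02, -2.80777662e-04,
       -1.22408763e+00, -2.88130923e-01]), 'qvel': array([ 0.00118647, -0.00190855,  0.00416248,  0.00251592,  0.00040203,
       -0.00164632]), 'tau': array([-1.73144112e-03, -5.84163666e+01,  2.93753886e+01,  7.01547682e+00,
        1.02155012e-02, -5.13510838e-05]), 'tcp_pos': array([221.68483867, 637.1040523 , 225.73799331]), 'eef_rot': array([ 9.86010373e-01, -1.66682383e-01, -4.49655297e-05,  7.25473277e-04]), 'contact_force': array([ 0.69344221,  0.06077317, -0.05738586]), 'moment': array([ 0.00107536,  0.00774694, -0.03554256]), 'finger_force': 0.0, 'width': 87.45663718457791}
```

View pics/top0.png

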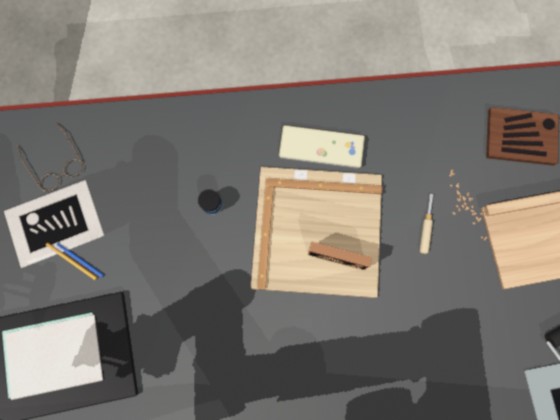

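View pics/side0.png

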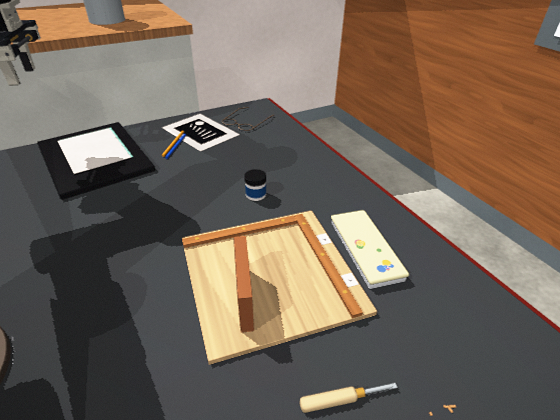

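The top view shows the board at corners ≈(261,169), (382,174), (378,297), (252,290), with the block standing from about (309,250) to (373,266). The jar is at (209,201), the gouge at (427,225) and the tin at (322,146). I'll zoom in for accuracy.

```bash
cat > h.py <<'E'
import numpy as np, cv2
from plant import bot
def ray(n,u,v,z):
    """pixel -> world point at height z"""
    c=bot.get_calibration(n);V=c["view"];R=V[:3,:3];t=V[:3,3]
    d=R.T@np.array([(u-c["cx"])/c["fx"],-(v-c["cy"])/c["fy"],-1]);o=-R.T@t
    return o+d*(z-o[2])/d[2]
def proj(n,p):
    c=bot.get_calibration(n);V=c["view"];q=V[:3,:3]@np.asarray(p,float)+V[:3,3]
    return np.array([c["cx"]-c["fx"]*q[0]/q[2],c["cy"]+c["fy"]*q[1]/q[2]])
def crop(n,name,u0,v0,w,h,s):
    im=bot.camera(n);cv2.imwrite(f"pics/{name}.png",cv2.resize(im[v0:v0+h,u0:u0+w],None,fx=s,fy=s,interpolation=cv2.INTER_CUBIC)[:,:,::-1])
E
python3 - <<'E'
from h import *
crop("top","topz",245,160,145,145,4)
crop("side","sidez",175,205,210,160,3.7)
E
```

```text
(no output)
```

View pics/topz.png

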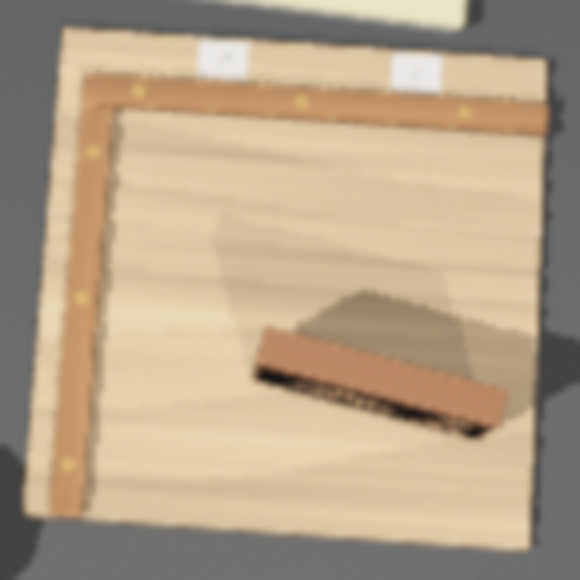

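View pics/sidez.png

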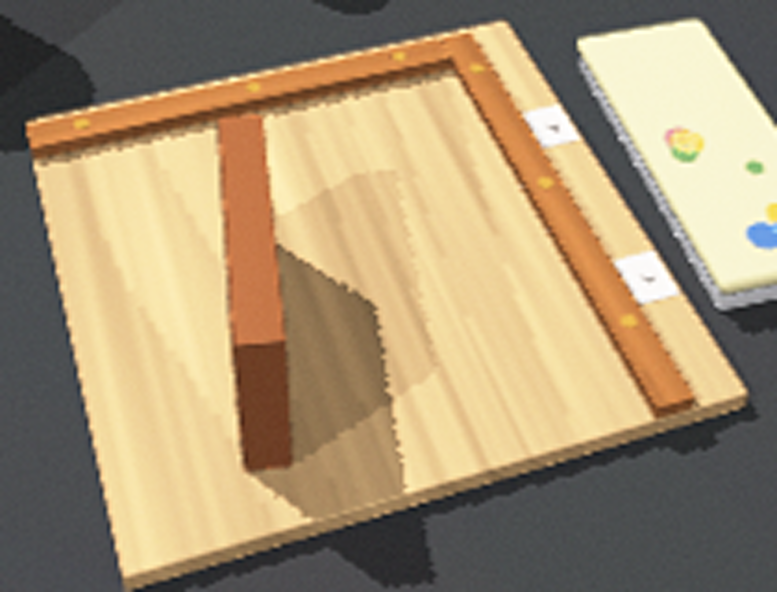

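The zooms give board corners (crop px, top) of (64,28), (548,58), (531,550), (24,515). The block's top face is (266,326), (508,390), (497,430), (256,368). In the side crop the block's top corners are (262,115), (285,340), (233,347), (218,120).

```bash
cat >> h.py <<'E'
def fit(obs,x0,bias=False):
    """obs: (cam,u,v,body pt xyz with z in world); fit planar pose x,y,yaw"""
    from scipy.optimize import least_squares
    def f(p):
        c,s=np.cos(p[2]),np.sin(p[2])
        return np.concatenate([proj(n,[p[0]+c*b[0]-s*b[1],p[1]+s*b[0]+c*b[1],b[2]])-[u,v] for n,u,v,b in obs])
    r=least_squares(f,x0,x_scale=[1,1,.01]);return r.x,r.fun.reshape(-1,2)
T=lambda u,v:("top",245+(u+.5)/4-.5,160+(v+.5)/4-.5)
S=lambda u,v:("side",175+(u+.5)/3.7-.5,205+(v+.5)/3.7-.5)
E
python3 - <<'E'
from h import *
np.set_printoptions(precision=3,suppress=True)
B=[T(64,28)+((150,150,12),),T(548,58)+((150,-150,12),),T(531,550)+((-150,-150,12),),T(24,515)+((-150,150,12),)]
Bs=[S(505,22)+((150,150,12),),S(747,393)+((150,-150,12),),S(125,577)+((-150,-150,12),)]
K=[T(266,326)+((11,70,102),),T(508,390)+((11,-70,102),),T(497,430)+((-11,-70,102),),T(256,368)+((-11,70,102),)]
Ks=[S(262,115)+((11,70,102),),S(285,340)+((11,-70,102),),S(233,347)+((-11,-70,102),),S(218,120)+((-11,70,102),),S(290,467)+((11,-70,12),),S(247,468)+((-11,-70,12),)]
for o in(B,Bs,B+Bs,K,Ks,K+Ks):
    p,r=fit(o,[600,0,0]);print(p,r.tolist() if len(o)<5 else abs(r).max())
for n,u,v,z in(("top",209,200,60),("top",427,225,10),("top",322,146,25),("side",255,178,60)):print(ray(n,u,v,z))
for o in bot.solve_ik([560,0,150],[1,0,0,0]),:print(o)
E
```

```text
[564.692 -44.905  -0.153] [[0.08432885419711056, 0.06493069677983954], [-0.24578311611071513, 0.3443881372643034], [-0.05002951269210598, -0.19402387033358082], [0.2061591417134423, -0.16530971632113278]]
[564.535 -44.893  -0.153] [[0.09262300143228686, -1.016231138356801], [0.7280725252248885, -0.20438747991568107], [-0.7037032853386336, 0.3674893669993935]]
[564.618 -44.892  -0.153] 1.0173686469102847
[492.309 -83.349  -0.343] [[-0.3986194936473453, 0.4202618130024689], [0.0927869262262675, 0.301785206004638], [0.6239053829827981, -0.11582332913934579], [-0.32448466820960675, -0.6201103024613985]]
[493.36  -84.806  -0.348] 1.3930451826445847
[493.051 -84.296  -0.344] 1.2328296987116687
[650.908 206.741  60.   ]
[ 554.698 -311.475   10.   ]
[771.999 -75.58   25.   ]
[645.464 193.205  60.   ]
[ 0.35   0.234 -0.351  0.    -0.986  1.221]
```

Both cameras agree: board at (564.6, -44.9), yaw -0.153; block at (493, -84), yaw -0.344. The jar, gouge and tin are well clear. Next I tip the block with the two open fingers near its top.

```bash
cat >> h.py <<'E'
BP=np.array([564.6,-44.9]);BY=-0.153
def Q(a): return [np.cos(a/2),np.sin(a/2),0,0]   # tool down, tool y along -(y rotated by a)
def W(x,y,z,o=BP,a=BY):
    c,s=np.cos(a),np.sin(a);return [o[0]+c*x-s*y,o[1]+s*x+c*y,z]
def F(): return np.array(bot.read_state()["contact_force"])
E
python3 - <<'E'
from h import *
np.set_printoptions(precision=2,suppress=True)
o=np.array([493,-84.3]);a=-.344
bot.move_ptp(W(-55,0,190,o,a),Q(a));bot.move_gripper(70)
bot.line_to(W(-50,0,86,o,a),120)
f0=F();bot.line_to(W(-24,0,86,o,a),60)
for x in range(-20,15,4):
    bot.line_to(W(x,0,86,o,a),40);print(x,F()-f0)
bot.pause(.5);bot.line_to(W(-40,0,110,o,a),100)
print(bot.read_state()["t"],bot.read_state()["joint_pos"])
crop("top","tip",245,160,145,145,4)
E
```

```text
-20 [-1.65 -0.26 -1.41]
-16 [-1.88 -0.45 -0.51]
-12 [-0.59 -1.51 -1.5 ]
-8 [-2.04  0.21 -1.46]
-4 [-1.18 -0.57 -1.18]
0 [-1.89 -1.04 -1.21]
4 [-1.79 -0.46 -0.87]
8 [-1.43 -0.18 -1.14]
12 [-1.34 -0.16 -0.3 ]
8.45 [ 0.28  0.12 -0.61  0.   -0.84  0.95]
```

View pics/tip.png

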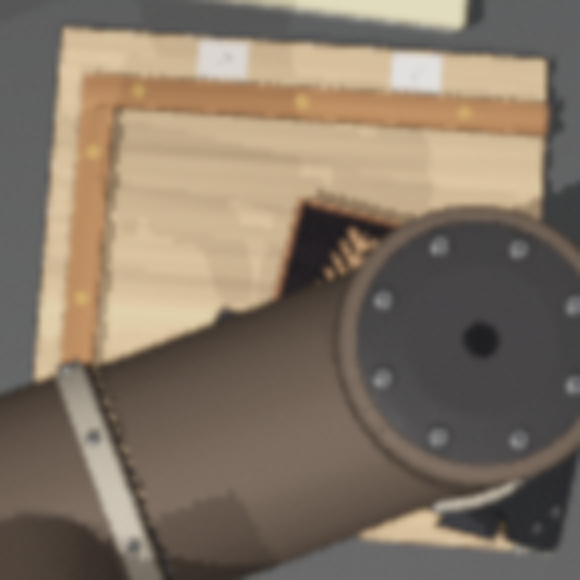

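The block lies with its carved side up; its far-left corner is at crop (305,203). I'll check that against the prediction of about (48, 0) in the board frame, then push it square onto the far stop.

```bash
cat >> h.py <<'E'
def toB(p):
    d=np.asarray(p)[:2]-BP;c,s=np.cos(BY),np.sin(BY);return np.array([c*d[0]+s*d[1],-s*d[0]+c*d[1]])
def push(p0,p1,z,ori,lim,v=20):
    """step 1.5 mm from p0 to p1 (board xy); stop when force against motion exceeds lim on two readings"""
    p0,p1=np.array(p0,float),np.array(p1,float);L=np.linalg.norm(p1-p0);d=(p1-p0)/L
    dw=np.array(W(*d,0))[:2]-BP;f0=F()[:2]@dw;out=[];p=p0
    for k in np.append(np.arange(1.5,L,1.5),L):
        p=p0+d*k;bot.line_to(W(*p,z),v,ori)
        f=-(np.mean([F()[:2]@dw for _ in range(1)])-f0);out.append(round(float(f),1))
        if len(out)>1 and min(out[-2:])>lim:break
    print("stop",p,"tcp",toB(bot.read_state()["tcp_pos"]),"forces",out[-12:]);return p
E
python3 - <<'E'
from h import *
np.set_printoptions(precision=1,suppress=True)
print("corner",toB(ray(*T(305,203),34)))
bot.line_to(W(-98,-60,100),150,Q(BY));bot.line_to(W(-98,-60,19),100)
bot.line_to(W(-12,-60,19),50);print(F())
push((-12,-60),(8,-60),19,Q(BY),6)
bot.line_to(W(-20,-60,19),60);bot.line_to(W(-20,-60,110),150)
bot.line_to(W(-60,-230,150),250)
print(bot.read_state()["t"],bot.read_state()["joint_pos"]);crop("top","push1",245,160,145,145,4)
E
```

```text
corner [44.9 -4.4]
[-0.1 -0.7 -0.2]
stop [  3. -60.] tcp [ -0.6 -60.4] forces [1.4, 1.8, -0.1, 0.2, -0.2, 0.3, 0.4, 3.7, 8.1, 12.9]
16.325 [-0.1  0.2 -0.4 -0.  -1.   1.6]
```

View pics/push1.png

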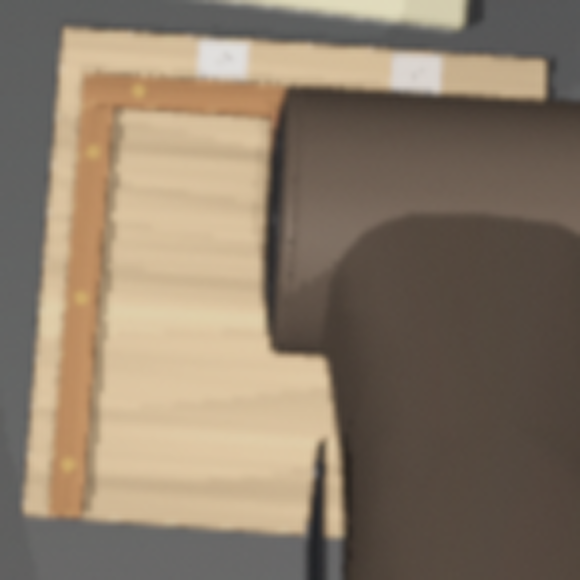

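The far stop was contacted with TCP at board x ≈ -0.6, as the geometry predicts (10 minus a half finger of 9.5). The arm hides the block in this picture. Next I push the right end towards the left stop.

Run:
```python
from h import *
np.set_printoptions(precision=1,suppress=True)
cand=[BY+np.pi/2,BY-np.pi/2]
sol=[bot.solve_ik(W(52,-175,100),Q(a)) for a in cand]
a=min((abs(s[5]),c) for s,c in zip(sol,cand) if s is not None)[1];print(sol,a)
bot.move_ptp(W(52,-175,110),Q(a));bot.move_gripper(30)
bot.line_to(W(52,-172,19),100)
bot.line_to(W(52,-48,19),50);print(F())
push((52,-48),(52,-27),19,Q(a),6)
bot.line_to(W(52,-60,19),60);bot.line_to(W(52,-60,110),150)
bot.move_ptp(W(-98,40,110),Q(BY));print(bot.read_state()["t"],bot.read_state()["joint_pos"])
crop("side","push2",175,205,210,160,3.7)
```

```text
[None, array([-0.1,  0.4, -0.2,  0. , -0.9, -0.1])] -1.7237963267948966
[ 0.7 -1.3  0.3]
stop [ 52.  -31.5] tcp [ 51.6 -35.4] forces [-0.4, -0.4, -0.8, -0.6, -1.5, 0.0, -1.1, -1.2, 5.6, 11.8, 19.9]
27.6833 [ 0.4  0.1 -0.6  0.  -0.8  1. ]
```

View pics/push2.png

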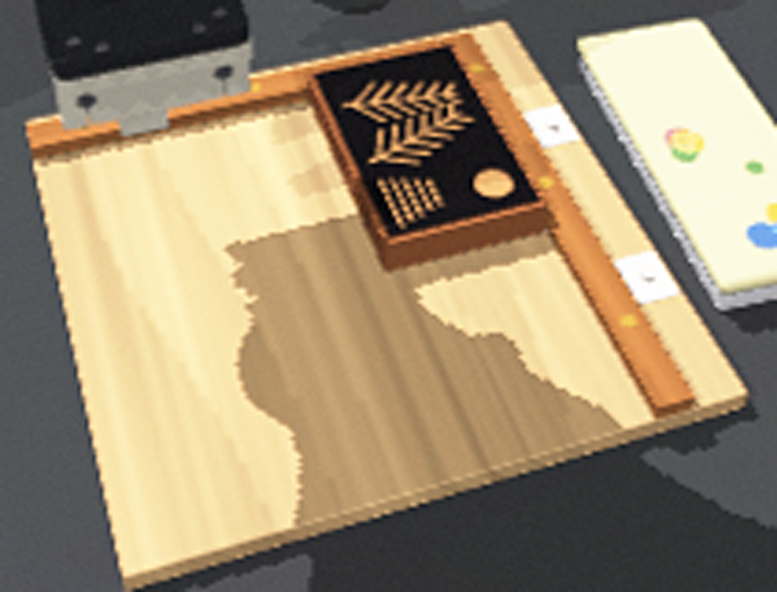

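The block lies flat in the corner, carved side up, its top corners at crop (312,75), (468,40), (553,218), (388,240). It sits against both stops; one more square press on the far stop will seat it.

Run:
```python
from h import *
np.set_printoptions(precision=1,suppress=True)
bot.move_gripper(70)
bot.line_to(W(-60,42,110),150);bot.line_to(W(-40,42,19),100);bot.line_to(W(-12,42,19),50)
push((-12,42),(8,42),19,Q(BY),6)
bot.line_to(W(-40,42,19),60);bot.line_to(W(-60,42,120),150)
bot.move_ptp(W(-150,-180,200),Q(BY));bot.pause(.3);print(bot.read_state()["t"])
crop("top","fin",245,160,145,145,4)
```

```text
stop [ 3. 42.] tcp [-0.5 41.5] forces [-1.3, -1.2, -0.3, -0.9, -0.6, -1.3, -0.8, 2.3, 7.0, 12.6]
36.2667
```

View pics/fin.png

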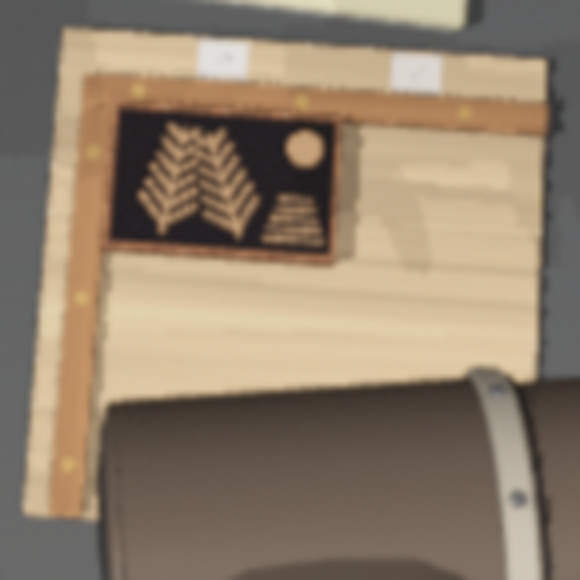

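The block is square in the corner: its top spans crop (118,107) to (340,118), down to (332,255) and (107,243), with no gap to either stop. The robot is clear.

Run:
```python
from plant import bot
print(bot.close_job())
```

```text
the job is handed in; nothing more can be done
None
```

The block was pushed over onto its back and now lies carved side up, snug and square against both stops; I handed the job in at about 36 s of the 67 s limit, and the judge's verdict was not shown to me.

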